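Hold a loaf in the bench loaf clamp for slicing

ROBOT

A 6-joint arm with a two-finger parallel gripper is mounted at the origin on the work surface. World frame = base frame: x ahead of the robot, y to its left, z up, the work surface at z = 0. Lengths are in m, angles in degrees, forces in N, time in s.
With the tool pointing down it reaches from about 0.3 to 0.75 m from the base axis. Payload 8.5 kg.
Tool frame: the origin (TCP) lies midway between the tips of the shut fingers; the grasp point (between the pads) lies 19 mm behind it; z points along the fingers, y is the line along which they close (so a half turn about z gives the same grasp; the last joint's range is limited). The gripper opens to 85 mm and grips with 20 to 120 N. Pads are 22 mm wide; open, the fingers measure 114 mm over their backs; the gripper's body (76 mm by 85 mm) begins 54 mm behind the grasp point. The pads swing forward as they close: fully open they stand 13 mm farther back than shut.
Start: joints at [55.617, 21.807, 74.336, -0, 83.858, -12.336], TCP at [0.206, 0.51, 0.231] pointing down, gripper open.
Joint ranges: [-178.18, 178.18], [-50.72, 133.34], [12.68, 142.11], [-81.47, 261.47], [9.98, 163.14], [-165.26, 165.26]. Speed limits (degrees/s): [136.94, 136.94, 180, 180, 180, 180].

INTERFACE

Orientations are given as a 3x3 rotation matrix whose columns are the frame's x, y, z axes.
In Python, from rig import env, viewer, recognise, pinpoint gives the robot as it stands.
- The arm moves only by the tool move_arm, never from a script. Its argument "plan" is text: rows parted by semicolons, each of 7 numbers parted by spaces: the shift along the tool's x, y, z in m, then the turn, a rotation vector about the tool's x, y, z in rad, then the finger opening in m, from 0 to 0.0854. A call has 1 to 12 rows; each row shifts and turns the commanded pose from where the row before left it, along the tool's axes as they then stand; what a row does not reach is not made up. A row lasts 1/8 s, in which the tool goes at most 62.5 mm and 10.7 degrees, less where a joint would pass 70% of its speed; a pose out of reach is approached as far as the arm can. A call is refused whole if a number of a shift passes 0.0625 or a number of a turn 0.188, either way. A call with a gripper value outside its range is refused whole. The fingers move at their own pace and stop on an object; "grip_force" is the grip in N (left out, the last holds). Time passes only in rows, so rows that do not move let the fingers close. It gives the time, the measured TCP pose, the force, the opening and the grip force at its end, in the units of the state.
- env.observe(): the state, without advancing time (a new reading comes with each control period).
- viewer.get_image(name): name is "scene" or "top"; returns (picture, depth): 384x512x3 uint8, red, green, blue; 384x512 float32, m along the optical axis (not along the pixel's ray), 0 where there is no reading.
- viewer.calibration(name): a dict with "fx", "fy", "cx", "cy" (pixels), "R" (3x3) and "t" (3): a world point X has camera coordinates R X + t. Camera axes: x right, y down, z forward; pixel columns grow to the right and rows downward; lengths in m; the calibration is good to about 2 mm. A picture is of the moment at which its call begins. calibration takes no time and is no camera call.
- env.close_job(): hands the job in; it is judged then, once.
Trained networks look in the newest picture that a camera, given by its name, has taken for a name from the list of things; names that differ only in an ending like _2 or _b are one class to them, and where a whole thing is asked for, a point or a joint stands for the part that bears it (a point fixed in the world has none). Each returns a list of dicts, best first, with "conf" (0 to 1); they miss things now and then, are a little off and sometimes report something else, mostly with a low value. They report only what shows in the picture. A call takes as long as a camera call. They do not tell look-alikes from the thing itself.
- recognise(camera, name): "extent" ([centre column, centre row, width, height] in pixels, round what is visible of it).
- pinpoint(camera, name): "pixel" ([column, row] in pixels: a listed point, or the origin of a listed thing).
The state is a dict: "time_s": time; "q": joint angles; "qvel": joint speeds; "joint_efforts": joint torques, N m; "position": TCP position; "tool_rot": TCP orientation; "ft_force": force on the tool from outside, world axes, zero at the start; "wrist_torque": the same for the moment, N m; "grip_width": finger opening in m; "gripper_force": force on a finger pad.
Only numpy, scipy, OpenCV 4.12 (cv2) and the standard library are available. Lean on these libraries where they do the work, as an engineer would, in place of code of your own. Each camera call takes 0.05 s, during which the arm holds its last target. There are 200 camera calls.

TASK

Set the loaf on the slicing board in line with the clamp bar, one cut end pushed up snug and square against the wooden end stop, and let go of it. Then pump the clamp's trigger against its handle, without pushing the bar or jaw by hand, until the jaw pad meets the loaf, and finish while still holding the trigger squeezed so that the loaf is gripped steadily but gently, never crushed; leave the knife, the bottles and the bowl where they are.

Things in the scene. Friction and masses are not known exactly. Their poses are not given: they have to be found in the camera images.
- loaf: Piece of tin loaf, brown crust, rounded top, two flat pale cut ends: 60 wide (x), 120 long (y), 58 high mm, sides upright to 46 mm, about 0.25 kg. Starts on the counter between robot and clamp, roughly parallel to the bar. Origin: centre of underside. Lift it across its width, gripping at most about 25 N. Crushed above 45 N on a cut end or 80 N in all from the fingers.
- holder: Loaf clamp, fixed: beech slicing board 120 (x) by 330 (y), 20 mm high, with a one-hand ratchet bar clamp laid on its side. Origin on the counter under the bar's line (x = 0, bar 50 mm up). +y: the jaw's push, towards the stop; -x: side where handle and trigger stick out. Stop face at y = 125, so a seated loaf's origin is at x 0, y 65, z 20 mm. Black head: x -42 to 22, y -172 to -100, up to z 73.
- stop: Upright beech end stop at the +y end of the board, 100 wide, 22 thick, 55 mm high above the board. Origin: bottom edge of the face that the loaf meets, middle, on the board's top.
- bar: Toothed steel bar 16 x 8 mm with a grey jaw plate (54 wide, 48 high, 8 thick) at its front; it slides along the holder's y through the head and sticks out behind. Origin: middle of the plate's front. The pad starts 20 to 50 mm short of a seated loaf; travel 70 mm. Drag 3 N; the ratchet lets it go forward only. Not to be pushed by hand (over 3 N).
- pad: Rubber jaw pad on the front of the jaw plate, facing the loaf: 50 wide, 44 high, 14 mm thick. Origin: middle of its front face, 16 mm ahead of the bar's origin when free. It gives up to 4 mm, at 4 N per mm, then is hard.
- trigger: Grey trigger lever, 10 thick, 24 high (38 to 62 mm above the counter), 97 long, on the handle's +y side, about parallel to it. Origin: its upright pivot (holder x -30, y -118, z 50 mm). Its yaw relative to the holder is 0 when released (a spring brings it back) and 0.36 rad when fully squeezed to the handle. Width over handle and lever at the press point: 49 mm released, 33 squeezed.
- trigger_press (a point): Middle of the lever where it is pressed, 45 mm from its pivot (moves with it). A full squeeze moves the bar 8 mm (the first third is idle); on release the bar stays, slipping back a few mm if loaded. The spring takes 2 to 4 N here; beyond it and the drag each N gives 1.3 N at the jaw (0.9 N if pressed 30 mm from the pivot): 20 to 35 N on the lever press the loaf with about 11 to 25 N.
- handle_grip (a point): Middle of the fixed handle, facing the press point: holder x -75, y -144, z 50 mm. The handle is 20 thick (y), 26 high (z), from x -40 to -146 mm, and does not give. Fingers centred 4 to 6 mm from here towards the trigger squeeze it fully before meeting the handle, so the finger on it pushes with up to twice the set grip (10 to 16 N is enough). Opened to 73 mm they let it fully back.
- knife: Bread knife lying flat beyond the board, black handle, 335 mm long; origin on the counter near its middle. Leave alone.
- squeeze_bottle: White squeeze bottle with a nozzle, 56 mm wide, 185 mm high, standing; origin under its centre. Leave alone.
- oil_bottle: Dark green glass oil bottle, 64 mm wide, 235 mm high, standing; origin under its centre. Leave alone.
- bowl: Small metal bowl, 124 mm wide, 50 mm high; origin under its centre. Leave alone.
Not all that is in view belongs to the job. What is meant by the loaf is not blue, red or turquoise, and is the larger of those in its own colour.

How it is judged (in metres and radians):
On the way, in this order (a step that is already met when the one before it is completed fails the run):
1. the loaf lies on the board, square against the end stop, let go, the jaw not yet on it (y of loaf in the frame of holder above 0.06 m and x of loaf in the frame of holder between -0.02 and 0.02 m and z of loaf in the frame of holder between 0.015 and 0.026 m and angle between loaf's own z axis and vertical below 0.1 rad and angle between the y axis of loaf and the y axis of holder, either way round below 0.12 rad and contact force between each of the fingers, pad and loaf below 0.5 N), for 0.2 s.
2. the fingers squeeze the trigger and the jaw pad touches the loaf (contact force between the fingers and trigger above 1 N and contact force between pad and loaf above 1 N), for 0.1 s.
At the end, for the whole second after the job is handed in: The fingers still squeeze the trigger (over 4 N, press point under 32 mm from the handle point); the pad presses the loaf with 6 to 45 N, the stop bears over 3 N; the loaf lies at rest on the board, untouched by the fingers, within 5 mm of the stop, 20 mm of the bar's line, 0.12 rad of square (y of loaf in the frame of holder above 0.06 m and x of loaf in the frame of holder between -0.02 and 0.02 m and z of loaf in the frame of holder between 0.015 and 0.026 m and angle between loaf's own z axis and vertical below 0.1 rad and angle between the y axis of loaf and the y axis of holder, either way round below 0.12 rad and contact force between pad and loaf between 6 and 45 N and contact force between stop and loaf above 3 N and contact force between the fingers and trigger above 4 N and distance between trigger_press and handle_grip below 0.032 m and contact force between the fingers and loaf below 0.5 N and linear speed of loaf below 0.01 m/s); the arm keeps its last pose, push and grip.
It fails at once if the loaf is crushed: over 45 N on a cut end (contact force between any of pad, stop and loaf above 45 N).
It fails at once if the fingers crush the loaf: over 80 N (contact force between the fingers and loaf above 80 N).
It fails at once if the robot pushes the bar, jaw or pad by hand (contact force between any of the arm, the fingers and bar above 3 N).
It fails at once if a bystander is moved more than 30 mm (distance of any of knife, squeeze_bottle, oil_bottle, bowl from where it was at the start of the episode above 0.03 m).
It also fails if it takes over 64 s, if anything falls off the work surface, if the arm or the gripper's body presses on something with over 40 N, if the wrist force passes 120 N, or if a joint passes its speed limit or range.

## Working session

There is one attempt and no reset: what is moved stays moved. The work goes in short steps, Python scripts to look and compute and a tool call to move; the robot and the scene stay as the last step left them, time stands still between calls to the robot, and variables do not carry over. Pictures are saved under pics/ and viewed, at most 10 in all, crops included, and the job is handed in when it is done.

Besides the shell and the picture viewer there is one more tool, called after ">>>" as name(argument=value, ...) on one line, values as JSON. move_arm: Moves the arm, as the interface text tells. Its arguments: {"type":"object","properties":{"plan":{"type":"string"},"grip_force":{"type":"number"}},"required":["plan"]}

```bash
ls; mkdir -p pics
cat > h.py <<'E'
import numpy as np, cv2
from rig import env, viewer, recognise, pinpoint
def shot(n,f=None):
    im,d=viewer.get_image(n)
    if f: cv2.imwrite('pics/'+f,im[:,:,::-1])
    return im,d
def ray(n,u,v,z):
    "world point on pixel ray at height z"
    c=viewer.calibration(n);R=np.array(c['R']);t=np.array(c['t'])
    o=-R.T@t;d=R.T@np.array([(u-c['cx'])/c['fx'],(v-c['cy'])/c['fy'],1])
    return o+d*(z-o[2])/d[2]
def cloud(n,d):
    c=viewer.calibration(n);R=np.array(c['R']);t=np.array(c['t'])
    v,u=np.mgrid[:d.shape[0],:d.shape[1]]
    P=np.stack([(u-c['cx'])/c['fx']*d,(v-c['cy'])/c['fy']*d,d],-1)-t
    W=P@R; W[d<=0]=np.nan
    return W
E
python3 - <<'E'
from h import *
s,ds=shot('scene','s0.png');t,dt=shot('top','t0.png')
cv2.imwrite('pics/both.png',cv2.resize(np.vstack([s,t])[:,:,::-1],(400,600)))
for cam in('scene','top'):
  c=viewer.calibration(cam);print(cam,(-np.array(c['R']).T@c['t']).round(3))
  for n in('loaf','holder','stop','bar','pad','trigger'):
    print(n,[(np.round(r['extent']),round(r['conf'],2)) for r in recognise(cam,n)][:3])
  for n,z in(('loaf',0),('holder',0),('stop',.02),('bar',.05),('pad',.05),('trigger',.05),('trigger_press',.05),('handle_grip',.05)):
    print(n,[(np.round(r['pixel']),round(r['conf'],2),ray(cam,*r['pixel'],z).round(3)[:2]) for r in pinpoint(cam,n)][:3])
E
```

```text
pics
scene [1.41  0.296 0.92 ]
loaf [(array([301., 157.,  30.,  39.]), 0.8), (array([209., 160.,  23.,  14.]), 0.75), (array([318., 191.,  29.,  27.]), 0.74)]
holder [(array([211., 200., 155.,  70.]), 0.66)]
stop [(array([280., 208.,  11.,  36.]), 0.9)]
bar [(array([178., 202.,  94.,  22.]), 0.75)]
pad [(array([281., 209.,  10.,  39.]), 0.58), (array([221., 204.,  12.,  17.]), 0.56)]
trigger [(array([201., 179.,  16.,  15.]), 0.59), (array([254., 174.,  39.,  24.]), 0.32)]
loaf [(array([163., 170.]), 0.89, array([ 0.456, -0.211])), (array([254., 180.]), 0.86, array([0.445, 0.087])), (array([213., 163.]), 0.72, array([ 0.392, -0.061]))]
holder [(array([233., 215.]), 0.56, array([0.604, 0.058]))]
stop [(array([277., 213.]), 0.59, array([0.587, 0.184]))]
bar [(array([219., 203.]), 0.72, array([0.61 , 0.022])), (array([186., 181.]), 0.66, array([ 0.54, -0.1 ])), (array([253., 179.]), 0.43, array([0.493, 0.094]))]
pad [(array([225., 204.]), 0.54, array([0.608, 0.04 ]))]
trigger [(array([197., 196.]), 0.58, array([ 0.594, -0.049]))]
trigger_press [(array([198., 184.]), 0.53, array([ 0.548,
[... 509 characters left out ...]

loaf [(array([215., 283.]), 0.78, array([0.326, 0.219])), (array([266., 239.]), 0.77, array([0.441, 0.085])), (array([382., 230.]), 0.77, array([ 0.465, -0.223]))]
holder [(array([275., 175.]), 0.86, array([0.613, 0.061]))]
stop [(array([225., 183.]), 0.7, array([0.587, 0.194]))]
bar [(array([288., 172.]), 0.59, array([0.612, 0.029]))]
pad [(array([283., 172.]), 0.62, array([0.612, 0.041]))]
trigger [(array([323., 177.]), 0.43, array([ 0.598, -0.061]))]
trigger_press [(array([322., 196.]), 0.62, array([ 0.549, -0.059])), (array([390., 123.]), 0.29, array([ 0.742, -0.242]))]
handle_grip [(array([337., 198.]), 0.92, array([ 0.545, -0.097])), (array([264., 241.]), 0.53, array([0.434, 0.09 ]))]
```

View pics/t0.png

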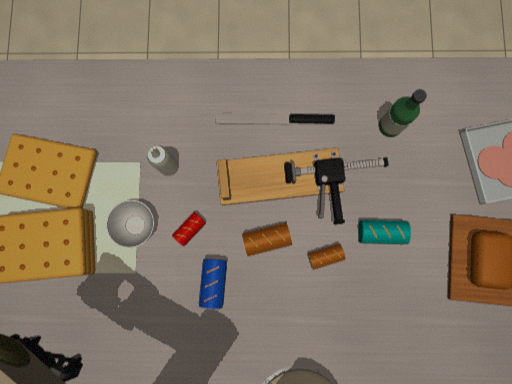

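View pics/s0.png

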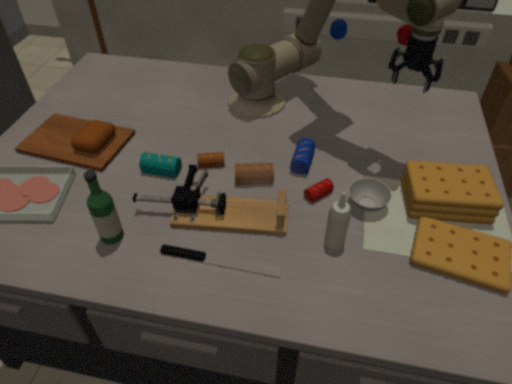

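```bash
cat >> h.py <<'E'
def rect(W,z0,z1,box):
    "min-area rectangle of points with z in range inside box x0,x1,y0,y1"
    x,y,z=W[...,0],W[...,1],W[...,2]
    m=(z>z0)&(z<z1)&(x>box[0])&(x<box[1])&(y>box[2])&(y<box[3])
    lab=cv2.connectedComponentsWithStats(m.astype(np.uint8),connectivity=4)
    k=1+np.argmax(lab[2][1:,4]); P=W[lab[1]==k]
    return cv2.boxPoints(cv2.minAreaRect((P[:,:2]*1000).astype(np.float32))),P
E
python3 - <<'E'
from h import *
t,d=shot('top');W=cloud('top',d)
def rep(n,*a):
    b,P=rect(W,*a);c=b.mean(0);e=[b[1]-b[0],b[2]-b[1]];e.sort(key=np.linalg.norm)
    l=e[1];print(n,c.round(1),[np.linalg.norm(v).round(1) for v in e],'long dir deg from y',np.degrees(np.arctan(-l[0]/l[1])).round(2),'zmed',np.median(P[:,2]).round(4),len(P))
rep('loaf',.02,.07,(.38,.5,.0,.17))
rep('small',.02,.07,(.36,.46,-.12,-.02))
rep('board',.012,.027,(.5,.72,-.15,.25))
rep('stop',.06,.085,(.5,.72,.14,.25))
rep('handle',.052,.072,(.45,.555,-.15,-.075))
rep('trig',.052,.07,(.45,.565,-.075,-.02))
rep('head',.068,.08,(.5,.72,-.15,0))
rep('bar',.05,.0645,(.5,.72,-.25,-.14))
rep('plate',.066,.085,(.55,.68,-.01,.06))
x=np.round(W[188:222:3,310:346:2,2]*1000).astype(int);print(x)
E
```

```text
loaf [440.5  84.4] [np.float32(60.2), np.float32(120.4)] long dir deg from y 14.14 zmed 0.0537 1109
small [396.7 -68.5] [np.float32(43.8), np.float32(87.8)] long dir deg from y 17.57 zmed 0.0386 605
board [608.8  49.6] [np.float32(121.3), np.float32(329.3)] long dir deg from y 6.26 zmed 0.0201 3789
stop [592.  194.6] [np.float32(22.1), np.float32(99.5)] long dir deg from y -83.55 zmed 0.0749 347
handle [517.1 -95.6] [np.float32(23.9), np.float32(77.6)] long dir deg from y -84.75 zmed 0.062 263
trig [529.5 -55.5] [np.float32(12.1), np.float32(71.8)] long dir deg from y 84.44 zmed 0.0607 123
head [612.6 -79.1] [np.float32(63.9), np.float32(77.3)] long dir deg from y 5.56 zmed 0.0726 679
bar [ 635.8 -183.6] [np.float32(20.9), np.float32(86.7)] long dir deg from y 3.89 zmed 0.0555 226
plate [612.   24.5] [np.float32(23.7), np.float32(52.9)] long dir deg from y -84.45 zmed 0.0723 173
[[                  22                   20                   24
                    19                   24                   46
                    61                   58                   19
             
[... 3845 characters left out ...]
       -3                   -2                   -3
                     0                    3                    4
                    44                   65                   62
                    63                   60                    2]
 [                   1                    0                   -1
                     2                   -2                    0
                    -3                   -1                    0
                    -1                   -2                    1
                    53                   66                   63
                    66                   64                   61]]<stdin>:15: RuntimeWarning: invalid value encountered in cast
```

Run:
```python
from h import *
im=cv2.imread('pics/t0.png')[130:280,200:400]
cv2.imwrite('pics/t0c.png',cv2.resize(im,(800,600),interpolation=cv2.INTER_CUBIC))
```

```text
(no output)
```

View pics/t0c.png

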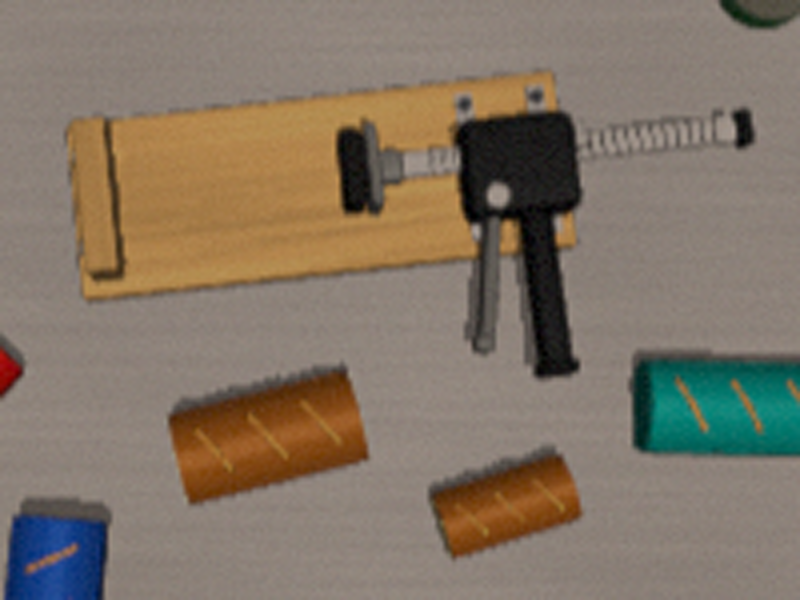

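```bash
cat >> h.py <<'E'
from scipy.spatial.transform import Rotation as Ro
def down(yaw):
    "tool down, tool y along holder/loaf x (world x turned by yaw deg); column axes"
    c,s=np.cos(np.radians(yaw)),np.sin(np.radians(yaw))
    y=np.array([c,s,0]);z=np.array([0,0,-1.]);return np.c_[np.cross(y,z),y,z]
def go(p,R=None,flip=None):
    "shift and turn in tool axes from the present pose to p (m), R"
    o=env.observe();T=np.array(o['tool_rot']);q=np.array(o['position'])
    print('at',q.round(4),'t',round(o['time_s'],2),'w',round(o['grip_width'],4),'gf',np.round(o['gripper_force'],1),'ft',np.round(o['ft_force'],1),'q6',np.round(o['q'][5],1))
    print('shift',(T.T@(np.array(p)-q)).round(4))
    if R is not None:
        for k in(1,-1):
            print('turn',Ro.from_matrix(T.T@(R@np.diag([k,k,1]))).as_rotvec().round(3))
HO=np.array([.607,.0586]);PS=6.2
def H(x,y,z):
    c,s=np.cos(np.radians(PS)),np.sin(np.radians(PS))
    return np.array([HO[0]+c*x-s*y,HO[1]+s*x+c*y,z])
E
python3 - <<'E'
from h import *
print(np.round(env.observe()['tool_rot'],3))
go([.4405,.0844,.10],down(14.1))
print(H(0,65,0) if 0 else H(0,.065,.02))
E
```

```text
[[-0.927  0.375 -0.   ]
 [ 0.375  0.927 -0.   ]
 [ 0.    -0.    -1.   ]]
at [0.2065 0.5098 0.2313] t 1.55 w 0.0853 gf 0.0 ft [-0.1  1.3 -0.1] q6 -12.3
shift [-0.3766 -0.3064  0.1313]
turn [-0.   -0.    0.94]
turn [ 0.    -0.    -2.202]
[0.59998004 0.12321981 0.02      ]
```

>>> move_arm(plan="-0.047 -0.038 0 0 0 0 0.085;-0.047 -0.038 0 0 0 0 0.085;-0.047 -0.038 0 0 0 0 0.085;-0.047 -0.038 0 0 0 0 0.085;-0.047 -0.038 0 0 0 0 0.085;-0.047 -0.038 0 0 0 0 0.085;-0.047 -0.038 0 0 0 0 0.085;-0.047 -0.040 0 0 0 0 0.085;0 0 0.02 0 0 0.18 0.085;0 0 0.02 0 0 0.18 0.085;0 0 0.02 0 0 0.18 0.085;0 0 0.02 0 0 0.18 0.085", grip_force=22)

```text
time_s: 3.05
position: [0.4401, 0.0849, 0.1508]
tool_rot: [[-0.444, 0.896, 0.0], [0.896, 0.444, -0.0], [-0.0, 0.0, -1.0]]
ft_force: [-0.4, 0.2, 0.2]
grip_width: 0.0852
gripper_force: 0.0
```

Run:
```python
from h import *
go([.4405,.0844,.013],down(14.1))
```

```text
at [0.4401 0.0849 0.1508] t 3.05 w 0.0852 gf 0.0 ft [-0.4  0.2  0.2] q6 -30.6
shift [-0.0006  0.      0.1378]
turn [0.    0.    0.214]
turn [-0.     0.    -2.928]
```

>>> move_arm(plan="-0.0005 0 0 0 0 0.107 0.085;0 0 0 0 0 0.107 0.085;0 0 0.035 0 0 0 0.085;0 0 0.035 0 0 0 0.085;0 0 0.035 0 0 0 0.085;0 0 0.02 0 0 0 0.085;0 0 0.012 0 0 0 0.085;0 0 0 0 0 0 0.05;0 0 0 0 0 0 0.05;0 0 0 0 0 0 0.05;0 0 0 0 0 0 0.05;0 0 0 0 0 0 0.05", grip_force=22)

```text
time_s: 4.55
position: [0.4406, 0.0846, 0.0148]
tool_rot: [[-0.249, 0.968, 0.001], [0.968, 0.249, -0.0], [-0.0, 0.001, -1.0]]
ft_force: [-0.6, -0.0, 5.9]
grip_width: 0.0599
gripper_force: 26.6
```

>>> move_arm(plan="0 0 -0.02 0 0 0 0.05;0 0 -0.035 0 0 0 0.05;0 0 -0.035 0 0 0 0.05;0 0 -0.01 0 0 0 0.05;0 0 0 0 0 0 0.05")

```text
time_s: 5.18
position: [0.4401, 0.0846, 0.1139]
tool_rot: [[-0.249, 0.968, -0.0], [0.968, 0.249, 0.0], [0.0, -0.0, -1.0]]
ft_force: [-1.0, 0.6, -3.1]
grip_width: 0.0595
gripper_force: 26.1
```

Run:
```python
from h import *
go(H(0,.056,.115),down(6.2))
```

```text
at [0.4401 0.0846 0.1139] t 5.17 w 0.0595 gf 26.1 ft [-1.   0.6 -3.1] q6 -18.8
shift [-0.0113  0.1632 -0.0011]
turn [-0.    -0.     0.144]
turn [ 0.    -0.    -2.998]
```

>>> move_arm(plan="-0.002 0.033 0 0 0 0 0.05;-0.002 0.033 0 0 0 0 0.05;-0.002 0.033 0 0 0 0 0.05;-0.002 0.033 0 0 0 0 0.05;-0.003 0.031 0 0 0 0 0.05;0 0 0 0 0 0.072 0.05;0 0 0 0 0 0.072 0.05;0 0 0.025 0 0 0 0.05;0 0 0.025 0 0 0 0.05;0 0 0.015 0 0 0 0.05;0 0 0.006 0 0 0 0.05;0 0 0 0 0 0 0.05")

```text
time_s: 6.68
position: [0.6009, 0.1145, 0.0431]
tool_rot: [[-0.108, 0.994, -0.0], [0.994, 0.108, -0.0], [0.0, -0.0, -1.0]]
ft_force: [0.4, -0.3, -2.7]
grip_width: 0.0591
gripper_force: 26.0
```

Run:
```python
from h import *
go(H(0,.065,.035),down(6.2))
shot('scene','s1.png');t,d=shot('top');W=cloud('top',d)
s=cv2.imread('pics/s1.png')[130:270,150:330]
cv2.imwrite('pics/s1c.png',cv2.resize(s,(720,560),interpolation=cv2.INTER_CUBIC))
```

```text
at [0.6009 0.1145 0.0431] t 6.67 w 0.0591 gf 26.0 ft [ 0.4 -0.3 -2.7] q6 -6.5
shift [ 0.0087 -0.      0.0081]
turn [-0. -0. -0.]
turn [-0.000e+00  1.000e-03  3.141e+00]
```

View pics/s1c.png

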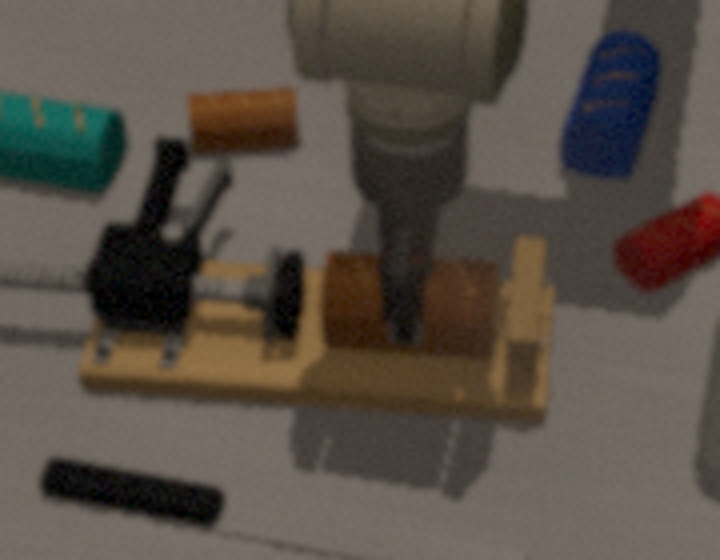

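>>> move_arm(plan="0 0 0.003 0 0 0 0.05;0 0 0.002 0 0 0 0.05;0 0 0.002 0 0 0 0.05;0 0 0 0 0 0 0.05")

```text
time_s: 7.28
position: [0.6008, 0.1146, 0.0362]
tool_rot: [[-0.108, 0.994, -0.0], [0.994, 0.108, -0.0], [-0.0, -0.0, -1.0]]
ft_force: [-0.5, 0.4, -2.4]
grip_width: 0.0598
gripper_force: 26.1
```

Not yet on the board; lower a little and slide.

>>> move_arm(plan="0 0 0.001 0 0 0 0.05;0 0 0.001 0 0 0 0.05;0.002 0 0 0 0 0 0.05;0.002 0 0 0 0 0 0.05;0.002 0 0 0 0 0 0.05;0 0 0 0 0 0 0.05")

```text
time_s: 8.02
position: [0.6008, 0.1205, 0.0349]
tool_rot: [[-0.108, 0.994, 0.002], [0.994, 0.108, -0.0], [-0.0, 0.001, -1.0]]
ft_force: [0.5, -3.4, 5.4]
grip_width: 0.0597
gripper_force: 27.2
```

>>> move_arm(plan="0.001 0 0 0 0 0 0.05;0.001 0 0 0 0 0 0.05;0 0 0 0 0 0 0.05")

```text
time_s: 8.4
position: [0.6005, 0.1223, 0.0349]
tool_rot: [[-0.108, 0.994, 0.001], [0.994, 0.108, -0.0], [-0.001, 0.001, -1.0]]
ft_force: [1.8, -5.3, 6.1]
grip_width: 0.0596
gripper_force: 27.2
```

>>> move_arm(plan="0.001 0 0 0 0 0 0.05;0.001 0 0 0 0 0 0.05;0 0 0 0 0 0 0.05")

```text
time_s: 8.78
position: [0.6003, 0.1241, 0.0348]
tool_rot: [[-0.108, 0.994, 0.001], [0.994, 0.108, -0.001], [-0.001, 0.001, -1.0]]
ft_force: [1.1, -5.5, 5.0]
grip_width: 0.0596
gripper_force: 27.2
```

>>> move_arm(plan="0.001 0 0 0 0 0 0.05;0.001 0 0 0 0 0 0.05;0 0 0 0 0 0 0.05")

```text
time_s: 9.15
position: [0.6004, 0.1241, 0.0349]
tool_rot: [[-0.108, 0.994, 0.002], [0.994, 0.108, -0.004], [-0.004, 0.001, -1.0]]
ft_force: [0.7, -16.2, 5.6]
grip_width: 0.0595
gripper_force: 27.2
```

>>> move_arm(plan="-0.0005 0 0 0 0 0 0.085;0 0 0 0 0 0 0.085;0 0 0 0 0 0 0.085;0 0 0 0 0 0 0.085;0 0 -0.02 0 0 0 0.085;0 0 -0.035 0 0 0 0.085;0 0 -0.04 0 0 0 0.085;0 0 -0.04 0 0 0 0.085;0 0 0 0 0 0 0.085")

```text
time_s: 10.28
position: [0.6008, 0.1262, 0.1726]
tool_rot: [[-0.108, 0.994, 0.006], [0.994, 0.108, 0.0], [-0.0, 0.006, -1.0]]
ft_force: [-0.7, -0.8, -0.1]
grip_width: 0.0849
gripper_force: 0.0
```

Run:
```python
from h import *
print(H(-.075,-.144,.05),H(-.075,-.139,.05))
go(H(-.075,-.139,.17))
t,d=shot('top','t1.png');W=cloud('top',d)
im=cv2.imread('pics/t1.png')[130:280,200:400]
cv2.imwrite('pics/t1c.png',cv2.resize(im,(800,600),interpolation=cv2.INTER_CUBIC))
shot('scene','s2.png')
```

```text
[ 0.54799058 -0.09265769  0.05      ] [ 0.54745059 -0.08768694  0.05      ]
at [0.6008 0.1262 0.1726] t 10.28 w 0.0849 gf 0.0 ft [-0.7 -0.8 -0.1] q6 -5.4
shift [-0.2069 -0.0762  0.0022]
```

View pics/t1c.png

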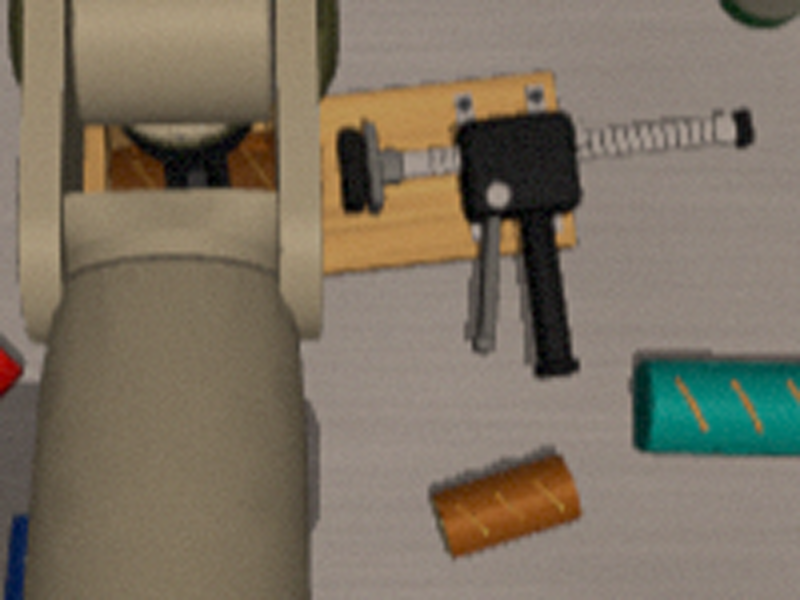

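>>> move_arm(plan="-0.042 -0.0152 0 0 0 0 0.085;-0.042 -0.0152 0 0 0 0 0.085;-0.042 -0.0152 0 0 0 0 0.085;-0.041 -0.0152 0 0 0 0 0.085;-0.040 -0.0152 0 0 0 0 0.085;0 0 0 0 0 0.1745 0.085;0 0 0 0 0 0.1745 0.085;0 0 0 0 0 0.1745 0.085;0 0 0 0 0 0.1745 0.085;0 0 0 0 0 0.1745 0.085;0 0 0 0 0 0.1745 0.085;0 0 0 0 0 0.1745 0.085")

```text
time_s: 11.88
position: [0.5458, -0.0878, 0.1678]
tool_rot: [[0.9, 0.436, -0.003], [0.436, -0.9, 0.001], [-0.002, -0.002, -1.0]]
ft_force: [0.9, -0.1, -0.4]
grip_width: 0.0851
gripper_force: 0.0
```

>>> move_arm(plan="0 0 0 0 0 0.1745 0.085;0 0 0 0 0 0.1745 0.085;0 0 0 0 0 0 0.085")

```text
time_s: 12.25
position: [0.546, -0.0878, 0.1681]
tool_rot: [[0.994, 0.11, -0.002], [0.11, -0.994, 0.001], [-0.002, -0.001, -1.0]]
ft_force: [0.4, 0.7, -0.4]
grip_width: 0.0852
gripper_force: 0.0
```

Run:
```python
from h import *
go(H(-.075,-.139,.1),down(6.2-90))
t,d=shot('top','t2.png');W=cloud('top',d)
im=cv2.imread('pics/t2.png')[130:280,200:400]
cv2.imwrite('pics/t2c.png',cv2.resize(im,(800,600),interpolation=cv2.INTER_CUBIC))
b,P=rect(W,.055,.09,(.5,.7,.02,.184));print(b.round(0))
c,s=np.cos(np.radians(PS)),np.sin(np.radians(PS))
q=(P[:,:2]-HO)@np.array([[c,-s],[s,c]])*1000
print('loaf in holder: x',np.percentile(q[:,0],[1,50,99]).round(1),'y',np.percentile(q[:,1],[1,50,99]).round(1),P[:,2].max())
```

```text
at [ 0.546  -0.0878  0.1681] t 12.25 w 0.0852 gf 0.0 ft [ 0.4  0.7 -0.4] q6 62.3
shift [0.0016 0.0002 0.068 ]
turn [-0.001  0.002  0.002]
turn [-3.00e-03 -2.00e-03 -3.14e+00]
[[544. 184.]
 [558.  59.]
 [639.  68.]
 [625. 193.]]
loaf in holder: x [-38.4  -2.9  31.1] y [  6.8  66.7 127. ] 0.08500166140085709
```

View pics/t2c.png

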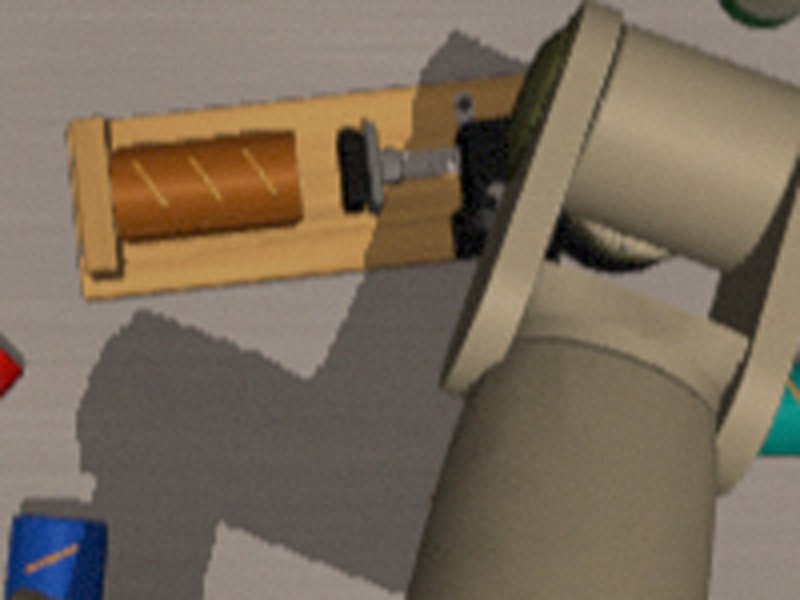

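>>> move_arm(plan="0.001 0 0.04 0 0 0 0.085;0 0 0.04 0 0 0 0.085;0 0 0.03 0 0 0 0.085;0 0 0.02 0 0 0 0.085;0 0 0.009 0 0 0 0.085;0 0 0 0 0 0 0.075;0 0 0 0 0 0 0.075;0 0 0 0 0 0 0.075", grip_force=12)

```text
time_s: 13.3
position: [0.5477, -0.088, 0.031]
tool_rot: [[0.994, 0.108, 0.001], [0.108, -0.994, -0.0], [0.001, 0.001, -1.0]]
ft_force: [0.3, 0.6, 0.2]
grip_width: 0.0752
gripper_force: 0.0
```

Run:
```python
from h import *
go(H(-.075,-.139,.029),down(6.2-90))
shot('scene','s3.png')
s=cv2.imread('pics/s3.png')[130:270,150:330]
cv2.imwrite('pics/s3c.png',cv2.resize(s,(720,560),interpolation=cv2.INTER_CUBIC))
```

```text
at [ 0.5477 -0.088   0.031 ] t 13.3 w 0.0752 gf 0.0 ft [0.3 0.6 0.2] q6 62.4
shift [-0.0002 -0.0003  0.002 ]
turn [ 0.001 -0.001  0.   ]
turn [ 2.000e-03  1.000e-03 -3.141e+00]
```

View pics/s3c.png

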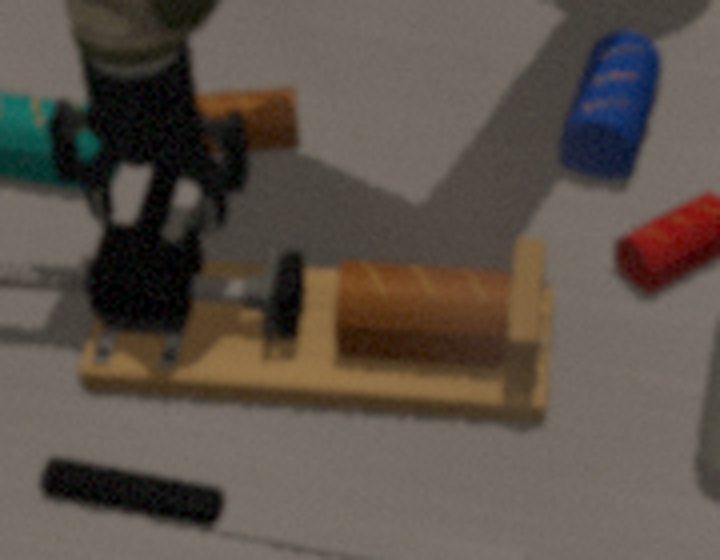

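Fingers straddle handle and lever (crop 90–230, 130–220); loaf seated at the stop, pad ~30 mm short. First pump.

>>> move_arm(plan="0 0 0 0 0 0 0.03;0 0 0 0 0 0 0.03;0 0 0 0 0 0 0.03;0 0 0 0 0 0 0.03;0 0 0 0 0 0 0.03;0 0 0 0 0 0 0.03;0 0 0 0 0 0 0.03", grip_force=12)

```text
time_s: 14.22
position: [0.5467, -0.0851, 0.0309]
tool_rot: [[0.994, 0.109, -0.001], [0.109, -0.994, 0.004], [-0.001, -0.005, -1.0]]
ft_force: [-2.3, 15.4, 10.6]
grip_width: 0.0337
gripper_force: 22.7
```

>>> move_arm(plan="0 0 0 0 0 0 0.075;0 0 0 0 0 0 0.075;0 0 0 0 0 0 0.075;0 0 0 0 0 0 0.075;0 0 0 0 0 0 0.075;0 0 0 0 0 0 0.034;0 0 0 0 0 0 0.034;0 0 0 0 0 0 0.034;0 0 0 0 0 0 0.034;0 0 0 0 0 0 0.034;0 0 0 0 0 0 0.034", grip_force=12)

```text
time_s: 15.6
position: [0.5467, -0.085, 0.0308]
tool_rot: [[0.994, 0.109, -0.001], [0.109, -0.994, 0.004], [-0.001, -0.005, -1.0]]
ft_force: [-2.9, 16.7, 9.5]
grip_width: 0.0344
gripper_force: 11.3
```

```bash
cat > pad.py <<'E'
from h import *
o=env.observe();print(np.round(o['position'],4),o['grip_width'],o['gripper_force'],np.round(o['ft_force'],1))
t,d=shot('top','t3.png');W=cloud('top',d)
c,s=np.cos(np.radians(PS)),np.sin(np.radians(PS))
Q=(W[...,:2]-HO)@np.array([[c,-s],[s,c]])*1000
m=(np.abs(Q[...,0])<22)&(Q[...,1]>-60)&(Q[...,1]<40)&(W[...,2]>.064)
print('y hist >64mm',np.histogram(Q[m][:,1],np.arange(-60,42,3)))
E
python3 pad.py
```

```text
[ 0.5467 -0.085   0.0308] 0.03435645762872628 11.275688633322716 [-2.9 16.7  9.5]
y hist >64mm (array([ 0,  0,  0,  0,  0,  0,  0,  0,  0,  0,  0, 18, 20, 20, 10, 20, 21,
       19, 22,  2,  0,  3, 22, 18, 20, 20, 20, 21, 20, 21, 20, 21, 21]), array([-60, -57, -54, -51, -48, -45, -42, -39, -36, -33, -30, -27, -24,
       -21, -18, -15, -12,  -9,  -6,  -3,   0,   3,   6,   9,  12,  15,
        18,  21,  24,  27,  30,  33,  36,  39]))
```

>>> move_arm(plan="0 0 0 0 0 0 0.075;0 0 0 0 0 0 0.075;0 0 0 0 0 0 0.075;0 0 0 0 0 0 0.075;0 0 0 0 0 0 0.075;0 0 0 0 0 0 0.055;0 0 0 0 0 0 0.048;0 0 0 0 0 0 0.044;0 0 0 0 0 0 0.040;0 0 0 0 0 0 0.037;0 0 0 0 0 0 0.035;0 0 0 0 0 0 0.035", grip_force=12)

```text
time_s: 17.15
position: [0.5468, -0.0853, 0.0308]
tool_rot: [[0.994, 0.109, -0.001], [0.109, -0.994, 0.004], [-0.001, -0.004, -1.0]]
ft_force: [-1.4, 14.7, 9.5]
grip_width: 0.0353
gripper_force: 7.4
```

```bash
python3 pad.py
```

```text
[ 0.5468 -0.0853  0.0308] 0.03533198679123095 7.390326401218772 [-1.4 14.7  9.5]
y hist >64mm (array([ 0,  0,  0,  0,  0,  0,  0,  0,  0,  0,  0,  0,  0,  7, 20, 18, 12,
       20, 17, 20, 22, 18, 20, 18, 19, 21, 20, 20, 20, 20, 19, 20, 20]), array([-60, -57, -54, -51, -48, -45, -42, -39, -36, -33, -30, -27, -24,
       -21, -18, -15, -12,  -9,  -6,  -3,   0,   3,   6,   9,  12,  15,
        18,  21,  24,  27,  30,  33,  36,  39]))
```

>>> move_arm(plan="0 0 0 0 0 0 0.075;0 0 0 0 0 0 0.075;0 0 0 0 0 0 0.075;0 0 0 0 0 0 0.075;0 0 0 0 0 0 0.075;0 0 0 0 0 0 0.062;0 0 0 0 0 0 0.056;0 0 0 0 0 0 0.053;0 0 0 0 0 0 0.050;0 0 0 0 0 0 0.050", grip_force=12)

```text
time_s: 18.45
position: [0.5472, -0.0867, 0.0306]
tool_rot: [[0.994, 0.108, -0.0], [0.108, -0.994, 0.002], [-0.0, -0.002, -1.0]]
ft_force: [-1.2, 8.4, 5.3]
grip_width: 0.0504
gripper_force: 4.3
```

>>> move_arm(plan="0 0 0 0 0 0 0.048;0 0 0 0 0 0 0.046;0 0 0 0 0 0 0.046")

```text
time_s: 18.82
position: [0.547, -0.0859, 0.0307]
tool_rot: [[0.994, 0.109, -0.001], [0.109, -0.994, 0.003], [-0.0, -0.003, -1.0]]
ft_force: [-1.4, 12.2, 8.5]
grip_width: 0.046
gripper_force: 6.3
```

>>> move_arm(plan="0 0 0 0 0 0 0.044;0 0 0 0 0 0 0.042;0 0 0 0 0 0 0.042")

```text
time_s: 19.2
position: [0.5468, -0.0852, 0.031]
tool_rot: [[0.994, 0.109, -0.001], [0.109, -0.994, 0.004], [-0.001, -0.004, -1.0]]
ft_force: [-1.8, 16.7, 11.8]
grip_width: 0.0424
gripper_force: 8.5
```

>>> move_arm(plan="0 0 0 0 0 0 0.040;0 0 0 0 0 0 0.039;0 0 0 0 0 0 0.039", grip_force=14)

```text
time_s: 19.58
position: [0.5467, -0.0846, 0.0311]
tool_rot: [[0.994, 0.109, -0.001], [0.109, -0.994, 0.005], [-0.001, -0.005, -1.0]]
ft_force: [-2.8, 20.0, 14.4]
grip_width: 0.0392
gripper_force: 10.1
```

```bash
python3 pad.py
python3 - <<'E'
from h import *
im=cv2.imread('pics/t3.png')[130:280,200:400]
cv2.imwrite('pics/t3c.png',cv2.resize(im,(800,600),interpolation=cv2.INTER_CUBIC))
E
```

```text
[ 0.5467 -0.0846  0.0311] 0.03922472614579789 10.110007608309388 [-2.8 20.  14.4]
y hist >64mm (array([ 0,  0,  0,  0,  0,  0,  0,  0,  0,  0,  0,  0,  1,  0,  0, 17, 18,
       21, 20, 20, 20, 20, 20, 19, 19, 20, 20, 21, 20, 20, 19, 21, 20]), array([-60, -57, -54, -51, -48, -45, -42, -39, -36, -33, -30, -27, -24,
       -21, -18, -15, -12,  -9,  -6,  -3,   0,   3,   6,   9,  12,  15,
        18,  21,  24,  27,  30,  33,  36,  39]))
```

View pics/t3c.png

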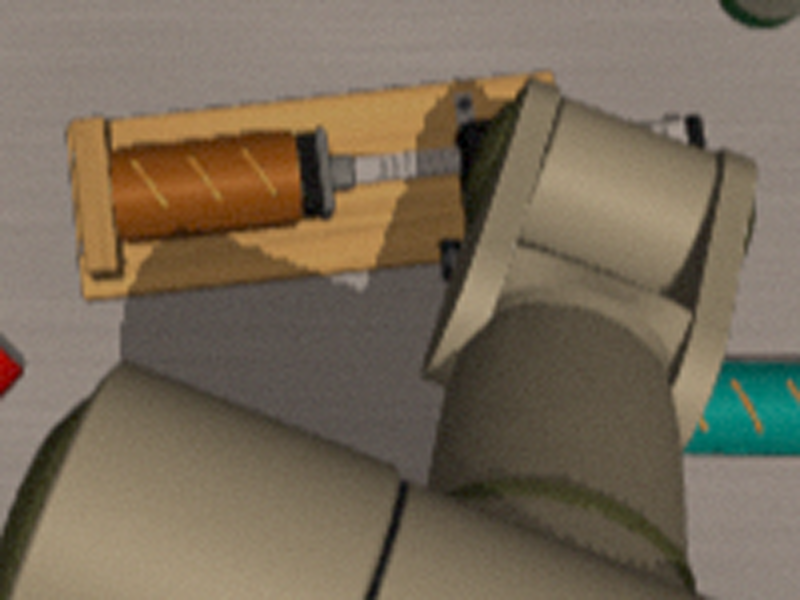

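>>> move_arm(plan="0 0 0 0 0 0 0.0375;0 0 0 0 0 0 0.0365;0 0 0 0 0 0 0.0365;0 0 0 0 0 0 0.0365;0 0 0 0 0 0 0.0365", grip_force=14)

```text
time_s: 20.25
position: [0.5466, -0.0841, 0.0312]
tool_rot: [[0.994, 0.109, -0.001], [0.109, -0.994, 0.006], [-0.001, -0.006, -1.0]]
ft_force: [-4.0, 23.6, 14.7]
grip_width: 0.0367
gripper_force: 11.4
```

```bash
python3 -c "
from rig import env
print(env.close_job())"
```

```text
the job is handed in; nothing more can be done
None
```

The loaf is seated square against the end stop and clamped by trigger pumps only. The job was handed in at about 20 s with the trigger still held at about 23 N, an estimated 14–20 N on the loaf; no verdict was returned.

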